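Lock the carrier and peel the top fraction tray

TASK

Turn the red turnbutton fully over the carrier's steel tongue so that the carrier is locked in its dock. Then take the blue tray by its orange corner tab and peel it out of the sticky nest, that corner first while the opposite corner still sits down in the nest, and finish holding it in the gripper, still and level, centred 10 to 20 cm above the lit inspection plate: do not put it down or let go. Leave the turnbutton locked, the carrier seated in the dock and the other things on the bench where they are.

Things in the scene. Friction and masses are not known exactly. Their poses are not given: they have to be found in the camera images.
- dock: fixed aluminium plate, 170 mm wide (y), reaching 130 mm in front (-x) and 86 mm behind its origin, 8 mm thick, with low white guides and a fixed white lip over the carrier's rear edge. Origin on the table under the middle of the nest; the turnbutton stands at its -x side. It may stand left or right on the table, turned up to 0.3 rad.
- turnbutton (a joint): red turnbutton on a vertical axis at x -95, y 0 mm of the dock's frame. 0 rad = locked (hard stop): its bar points along the dock's +x, over the carrier's tongue. Positive is counter-clockwise from above; it starts open at 1.1 to 1.55 rad (bar towards the dock's +y) and must be turned clockwise to within 0.2 rad of 0. Stiff (0.06 N m), stays where left.
- button_grip (a point): on the turnbutton's axis, in its upright red wing, 40 mm above the table. The wing, 36 mm long, 10 thick, 26 to 54 mm above the table, lies along the bar and turns with it (x axis along the bar towards its tip). Pinch the wing across its thickness from above, fingers opened to no more than about 55 mm since the tray stands 50 mm away.
- button_tip (a point): end of the turnbutton's bar, 43 mm from its axis, 23 mm above the table; the bar is 16 mm wide, 6 thick (20 to 26 mm above the table)
- carrier: loose grey carrier holding the lower trays: a grey 90 (x) x 132 (y) mm open tray on a steel base plate, 36 mm tall, 0.35 kg. Origin under the middle, on the dock plate 8 mm above the table, axes as the dock's. A steel tongue 30 mm wide, 10 tall sticks out at its -x side to x = -71 mm. Unlocked it tends to come up with the tray; it must not rise 8 mm.
- tray: blue formed tray nested in the carrier, 0.06 to 0.13 kg: body 75 (x) x 117 (y) x 20 mm deep, rim 90 x 132 x 4 mm lying on the carrier's rim, rim top 24 mm above its origin (middle of its underside, 24 mm above the table when nested); axes as the carrier's. Four sprung nubs in the carrier's long walls grip it by friction (some 5 to 10 N to peel) until it has risen 12 mm there.
- tray_tab (a point): grip of the orange corner tab, 40 mm above the tray's origin (64 mm above the table when nested), at x -55.1, y -80.9 mm of the tray's frame. An upright plate 10 mm thick, 40 long, 20 to 52 mm above the tray's origin, along the tray's diagonal, 32 mm of it past the corner. Outward diagonal: (-0.563, -0.826, 0) in the tray's frame. Pinch across its thickness from above.
- tray_near (a point): underside of the rim at the tab's corner, x -45, y -66, z 20 mm of the tray's frame. In the carrier's frame its z is 36 mm when nested; peeling is under way when it has risen 12 mm while tray_far has risen less than 7 mm.
- tray_far (a point): underside of the rim at the other end of that diagonal, x 45, y 66, z 20 mm of the tray's frame
- tray_mid (a point): middle of the tray, 12 mm above its origin
- plate: lit inspection plate, fixed: dark frame 160 x 160 mm with a white glowing 140 mm top, 20 mm tall. Origin on the table under its middle. It stands on the other side of the table from the dock.
- plate_top (a point): centre of the top of the inspection plate, 20 mm above the table
- reagent: clear reagent bottle, red cap, 68 mm across, 160 tall, loose bystander, origin at the centre of its underside
- amber: small amber jar, black cap, 48 mm across, 75 tall, loose bystander, origin at the centre of its underside
- beaker: open glass beaker, 70 mm across, 80 tall, loose bystander, origin at the centre of its underside
- spanner: steel wrench 130 mm long, lying flat, loose bystander, origin in the middle of its length, on its underside
- tipbox: yellow tip box with a white lid 70 x 100 x 45 mm, loose bystander, origin at the centre of its underside
- tuberack: white block 60 x 120 x 50 mm with six tube holes, loose bystander, origin at the centre of its underside
Things that resemble listed ones, but are neither listed nor needed, are in the scene too. Leave any pink or turquoise look-alike of the plate alone.

How it is judged:
By the outcome, as a careful person would: the job done as asked, in the order asked, and still so for the second after the job is handed in, while the arm keeps its last pose, push and grip.
It also fails if it takes over 54 s, if anything falls off the work surface, if the arm or the gripper's body presses on something with over 40 N, if the wrist force passes 120 N, or if a joint passes its speed limit or range.

ROBOT

A 6-joint arm with a two-finger parallel gripper is mounted at the origin on the work surface. World frame = base frame: x ahead of the robot, y to its left, z up, the work surface at z = 0. Lengths are in mm, angles in rad, forces in N, time in s.
With the tool pointing down it reaches from about 350 to 775 mm from the base axis. Payload 7.3 kg.
Tool frame: the origin (TCP) lies at the very end of the fingers, on their centre line; the grasp point (between the pads) lies 19 mm behind it; z points along the fingers, y is the line along which they close (so a half turn about z gives the same grasp; the last joint's range is limited). The gripper opens to 92 mm and grips with 3 to 60 N. Pads are 19 mm wide; open, the fingers measure 130 mm over their backs; the gripper's body (75 mm by 190 mm) begins 47 mm behind the grasp point.
Start: joints at [-1.422, 0.342, 1.524, -0, 1.275, -0.146], TCP at [152.561, -502.368, 191.641] pointing down, gripper open.
Joint ranges: [-2.53, 2.53], [-0.77, 2.02], [0.04, 2.7], [-1, 4.14], [0.28, 2.66], [-3.11, 3.11]. Speed limits (rad/s): [2.57, 2.57, 3.14, 3.14, 3.14, 3.14].

INTERFACE

Orientations are given as [roll, pitch, yaw] about the fixed x, y, z axes, in that order (R = Rz(yaw) Ry(pitch) Rx(roll)).
In Python, from plant import get_obs, vision, workorder gives the robot as it stands.
- The arm moves only by the shell command python3 -m pendant 'ROWS' [OPENING]. ROWS is a JSON object of lists of equal length, an entry for each row: "dp": the shift along the tool's x, y, z in m, a list of three; "rotation": the turn, a rotation vector about the tool's x, y, z in rad, a list of three. A call has 1 to 8 rows; each row is the pose to reach, as a shift and turn from the pose commanded when the call began, along the tool's axes at that moment; what a row does not reach only later rows make up. A row lasts 1/8 s, in which the tool goes at most 62.5 mm and 10.7 degrees, less where a joint would pass 70% of its speed; a pose out of reach is approached as far as the arm can. A call with a gripper value outside its range is refused whole. OPENING is the finger opening in m, from 0 to 0.0918, set as the call begins (- or left out, the last holds). The fingers move at their own pace and stop on an object; the grip force is fixed at half the most. Time passes only in rows, so rows that repeat a pose let the fingers close. It gives the time, the measured TCP pose, the force, the opening and the grip force at its end, in the units of the state.
- get_obs(): the state, without advancing time (a new reading comes with each control period).
- vision.capture(name): name is "scene" or "side" or "wrist"; returns a dict with "pixels" (400x640x3 uint8, red, green, blue), "vfov" (degrees; the focal length in pixels is half the picture's height over the tangent of half this angle, whatever the lens; pixels are square), "cx", "cy" (the principal point, pixels), "pose" (4x4, takes a point from camera to world coordinates); the wrist camera has in their place "T_tool_cam" (4x4, takes a point from camera to tool coordinates, whose origin is the TCP and whose axes are the flange's). Camera axes: x right, y up, looking along -z (the intrinsics and any distortion apply to the point x, -y, -z); pixel columns grow to the right and rows downward; lengths in mm; the calibration is good to about 2 mm. The wrist camera is an equidistant fisheye: a pixel r from the principal point sees the ray r / f radians off the axis. A picture is of the moment at which its call begins: read the wrist's pose just before it. There is no depth.
- workorder.close_job(): hands the job in; it is judged then, once.
The state is a dict: "time": time; "joint_positions": joint angles; "dq": joint speeds; "tau": joint torques, N m; "tool_pos": TCP position; "tcp_rot": TCP orientation; "contact_force": force on the tool from outside, world axes, zero at the start; "moment": the same for the moment, N m; "grip_width": finger opening in mm; "finger_force": force on a finger pad.
Only numpy, scipy, OpenCV 4.12 (cv2) and the standard library are available. Lean on these libraries where they do the work, as an engineer would, in place of code of your own. Each camera call takes 0.05 s, during which the arm holds its last target. There are 200 camera calls.

## Working session

There is one attempt and no reset: what is moved stays moved. The work goes in short steps, Python scripts to look and compute and a shell command to move; the robot and the scene stay as the last step left them, time stands still between calls to the robot, and variables do not carry over. Pictures are saved under pics/ and viewed, at most 10 in all, crops included, and the job is handed in when it is done.

```bash
ls; mkdir -p pics; python3 - <<'E'
from plant import get_obs, vision
import cv2,numpy as np
print(get_obs())
for n in ("scene","side"):
    c=vision.capture(n); print(n,c["vfov"],c["cx"],c["cy"],np.round(c["pose"],4).tolist(), [k for k in c])
    np.save(f"pics/{n}.npy",c["pixels"]); cv2.imwrite(f"pics/{n}0.png",c["pixels"][:,:,::-1])
E
```

```text
pics
{'time': 0.0, 'joint_positions': array([-1.42198944e+00,  3.42719840e-01,  1.52499592e+00,  5.48881914e-06,
        1.27538208e+00, -1.46021196e-01]), 'dq': array([-0.00063349,  0.00209281, -0.00166206, -0.0002331 ,  0.00015454,
       -0.00012682]), 'tau': array([ 1.41525859e-03, -4.31232297e+01, -2.44225538e+01,  7.18342862e-02,
        5.59650629e-02, -1.44923843e-04]), 'tool_pos': array([ 152.49790046, -501.89928669,  190.95385332]), 'tcp_rot': array([-3.14010424e+00, -2.24202370e-04,  2.94826317e-01]), 'contact_force': array([0.46194284, 0.10800441, 0.48827406]), 'moment': array([-0.05266674, -0.01641963,  0.032728  ]), 'finger_force': 0.0, 'grip_width': 91.64033431927115}
scene 56.892734828925605 317.3019741019278 199.41124641354892 [[-0.1091, -0.8051, 0.583, 1191.6181], [0.994, -0.0811, 0.074, 95.1675], [-0.0123, 0.5876, 0.8091, 1037.8271], [0.0, 0.0, 0.0, 1.0]] ['pixels', 'vfov', 'cx', 'cy', 'pose']
side 53.600510737517915 316.1327334406563 193.63301593290132 [[-0.8346, 0.4138, -0.3636, 92.2733], [-0.5508, -0.6265, 0.5514, 606.3958], [0.0004, 0.6605, 0.7508, 896.594], [0.0, 0.0, 0.0, 1.0]] ['pixels', 'vfov', 'cx', 'cy', 'pose']
```

View pics/scene0.png

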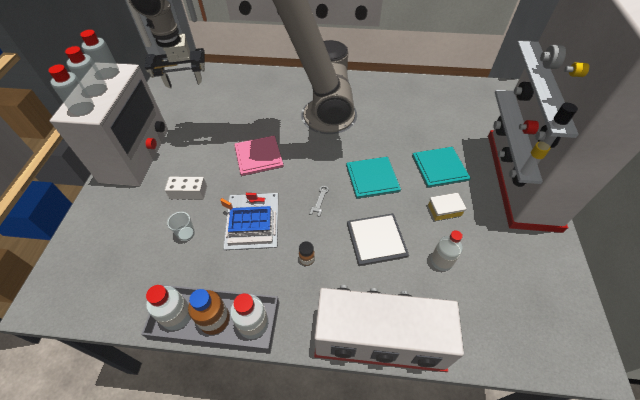

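View pics/side0.png

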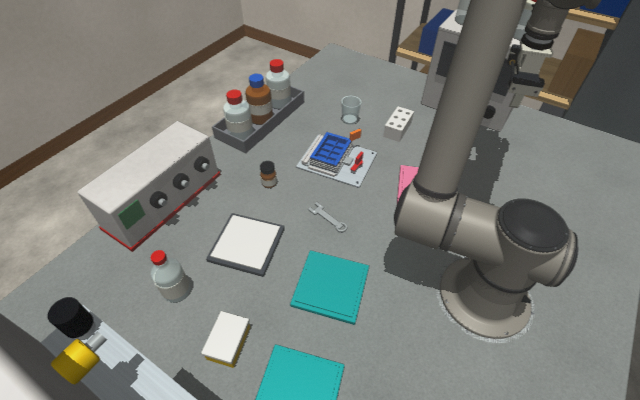

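The scene view shows the dock at about (250,220) with the red wing at (255,197) and the orange tab at (226,203); the white plate is at (377,238). In the side view the dock is at (335,158), the wing at (357,160), the tab at (355,133) and the plate at (245,243).

```bash
cat > h.py <<'E'
import numpy as np,cv2
from scipy.spatial.transform import Rotation as R
from plant import get_obs, vision
def tool():
    o=get_obs();T=np.eye(4);T[:3,:3]=R.from_euler('xyz',o["tcp_rot"]).as_matrix();T[:3,3]=o["tool_pos"];return T
def cap(n):
    T=tool();c=vision.capture(n)
    c["P"]=T@np.array(c["T_tool_cam"]) if n=="wrist" else np.array(c["pose"])
    c["n"]=n;return c
def ray(c,uv):
    uv=np.atleast_2d(uv).astype(float);f=200/np.tan(np.radians(c["vfov"])/2)
    d=(uv-[c["cx"],c["cy"]])/f
    if c["n"]=="wrist":
        r=np.linalg.norm(d,axis=1,keepdims=True)+1e-9; v=np.c_[d/r*np.sin(r),np.cos(r)]
    else: v=np.c_[d,np.ones(len(d))]
    v=v*[1,-1,-1]; v/=np.linalg.norm(v,axis=1,keepdims=True)
    return c["P"][:3,3],v@c["P"][:3,:3].T
def onz(c,uv,z):
    o,d=ray(c,uv);return o+d*((z-o[2])/d[:,2])[:,None]
def tri(cu):
    A=np.zeros((3,3));b=np.zeros(3);L=[]
    for c,uv in cu:
        o,d=ray(c,uv);M=np.eye(3)-np.outer(d[0],d[0]);A+=M;b+=M@o;L.append((M,o))
    p=np.linalg.solve(A,b);return p,[round(float(np.linalg.norm(M@(p-o))),1) for M,o in L]
def mask(c,kind,box=None):
    h=cv2.cvtColor(c["pixels"],cv2.COLOR_RGB2HSV);H,S,V=cv2.split(h)
    m={"orange":(H>7)&(H<18)&(S>170)&(V>110),"red":((H<5)|(H>174))&(S>150)&(V>70),
       "blue":(H>100)&(H<125)&(S>150)&(V>60),"white":(S<40)&(V>190)}[kind].astype(np.uint8)
    if box:
        k=np.zeros_like(m);x0,y0,x1,y1=box;k[y0:y1,x0:x1]=1;m*=k
    return m
def blob(m):
    n,l,s,ce=cv2.connectedComponentsWithStats(m);i=1+s[1:,4].argmax();return ce[i],s[i],(l==i).astype(np.uint8)
def quad(m):
    k=cv2.findContours(m,cv2.RETR_EXTERNAL,cv2.CHAIN_APPROX_NONE)[0];k=max(k,key=cv2.contourArea)
    return cv2.boxPoints(cv2.minAreaRect(k)),cv2.approxPolyDP(cv2.convexHull(k),.04*cv2.arcLength(k,True),True)[:,0]
E
python3 - <<'E'
from h import *
np.set_printoptions(precision=1,suppress=True)
s,d=cap("scene"),cap("side")
B={"orange":((215,190,240,215),(340,122,370,145)),"red":((235,185,275,210),(340,145,370,178)),"blue":((222,195,285,245),(300,125,365,175)),"white":((340,205,415,270),(205,205,290,275))}
for k,(b1,b2) in B.items():
    c1,s1,m1=blob(mask(s,k,b1));c2,s2,m2=blob(mask(d,k,b2))
    print(k,c1,s1[4],c2,s2[4],*tri([(s,c1),(d,c2)]))
    if k in("white","blue"):
        for c,m in((s,m1),(d,m2)): 
            q=quad(m)[1];print(onz(c,q,20 if k=="white" else 48))
E
```

```text
orange [225.8 202.8] 50 [355.6 131.1] 21 [ 534.6 -289.6   70.4] [4.0, 4.0]
red [253.6 197.2] 101 [356.  165.5] 44 [ 475.8 -211.1   20.7] [5.7, 5.7]
blue [249.3 219.2] 858 [330.8 149.3] 599 [ 572.4 -206.2   39.4] [0.5, 0.5]
[[ 524.7 -149.2   48. ]
 [ 607.9 -136.7   48. ]
 [ 627.9 -260.2   48. ]
 [ 540.5 -265.8   48. ]]
[[ 622.7 -263.2   48. ]
 [ 536.6 -266.3   48. ]
 [ 519.  -150.9   48. ]
 [ 600.  -134.6   48. ]]
white [377.  237.2] 1673 [245.6 241.5] 2253 [583.  206.4  15. ] [0.6, 0.6]
[[500.9 250.8  20. ]
 [626.8 289.6  20. ]
 [667.4 162.   20. ]
 [537.6 121.3  20. ]]
[[665.5 161.1  20. ]
 [539.  119.4  20. ]
 [497.2 250.1  20. ]
 [627.6 289.9  20. ]]
```

```bash
cat > go.py <<'E'
# delta to a target: x y z yaw [roll-tilt...] -> dp (m), rotation (tool axes)
import sys
from h import *
def delta(x,y,z,yaw):
    T=tool();Rt=(R.from_euler('z',yaw)*R.from_euler('x',np.pi)).as_matrix()
    dp=T[:3,:3].T@(np.array([x,y,z])-T[:3,3])/1000
    rv=R.from_matrix(T[:3,:3].T@Rt).as_rotvec()
    print("dp",np.round(dp,4),"rot",np.round(rv,4),"n>=",max(np.linalg.norm(dp)/.0625,np.degrees(np.linalg.norm(rv))/10.7))
if __name__=="__main__": delta(*map(float,sys.argv[1:]))
E
python3 go.py 480 -250 300 1.1; python3 -c "
from h import *
c=cap('wrist');print(np.round(c['T_tool_cam'],3),c['vfov'],c['cx'],c['cy'])"
```

```text
dp [ 0.3866 -0.1462 -0.1086] rot [-8.000e-04 -5.000e-04 -8.052e-01] n>= 6.837535385449527
[[-0.00000e+00  9.65000e-01  2.62000e-01  6.98300e+01]
 [ 1.00000e+00  0.00000e+00 -0.00000e+00  9.70000e-02]
 [-0.00000e+00  2.62000e-01 -9.65000e-01 -1.93546e+02]
 [ 0.00000e+00  0.00000e+00  0.00000e+00  1.00000e+00]] 65.70646984690485 322.03755490014606 199.6374305887635
```

```bash
python3 -m pendant '{"dp":[[0.05,-0.02,-0.03],[0.1,-0.04,-0.06],[0.15,-0.06,-0.1],[0.2,-0.08,-0.108],[0.25,-0.1,-0.108],[0.3,-0.115,-0.108],[0.35,-0.13,-0.108],[0.387,-0.146,-0.108]],"rotation":[[0,0,-0.1],[0,0,-0.2],[0,0,-0.3],[0,0,-0.4],[0,0,-0.5],[0,0,-0.6],[0,0,-0.7],[0,0,-0.8]]}' 0.0918
python3 -m pendant '{"dp":[[0,0,0],[0,0,0]],"rotation":[[0,0,0],[0,0,0]]}'
python3 - <<'E'
from h import *
c=cap("wrist");print(get_obs()["tool_pos"],get_obs()["tcp_rot"])
cv2.imwrite("pics/w1.png",c["pixels"][:,:,::-1])
E
```

```text
time: 1.25
tool_pos: [481.9, -248.8, 299.3]
tcp_rot: [-3.141, -0.0, 1.099]
contact_force: [-1.1, -0.2, -0.0]
grip_width: 91.9
finger_force: 0.0
time: 1.5
tool_pos: [480.0, -250.5, 299.4]
tcp_rot: [-3.141, 0.001, 1.094]
contact_force: [0.5, -0.5, 0.6]
grip_width: 91.6
finger_force: 0.0
[ 479.74567182 -250.86136273  299.57526619] [-3.14130210e+00  4.72028848e-04  1.09314791e+00]
```

View pics/w1.png

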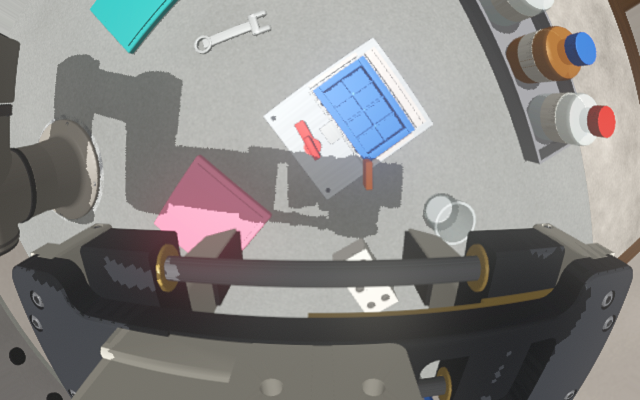

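The wrist view shows the red wing at about (308,140), the orange tab at (368,174), the blue tray at (365,108) and the tube rack at (367,278).

```bash
cat > meas.py <<'E'
from h import *
def ends(m):
    "centre and ends of a bar-like mask"
    ys,xs=np.nonzero(m);p=np.c_[xs,ys].astype(float);c=p.mean(0);v=np.linalg.svd(p-c,full_matrices=False)[2][0]
    t=(p-c)@v;return c,c+v*np.percentile(t,2),c+v*np.percentile(t,98)
def look(c):
    h=cv2.cvtColor(c["pixels"],cv2.COLOR_RGB2HSV);H,S,V=cv2.split(h);z=np.zeros_like(H);z[0:230,200:520]=1
    bl=blob(((H>100)&(H<125)&(S>130)&(V>60)).astype(np.uint8)*z)
    near=cv2.dilate(bl[2],np.ones((151,151)))
    o=blob(((H>6)&(H<18)&(S>150)&(V>60)).astype(np.uint8)*z*near)
    r=blob((((H<5)|(H>174))&(S>140)&(V>60)).astype(np.uint8)*z*near)
    return dict(blue=cv2.morphologyEx(bl[2],cv2.MORPH_CLOSE,np.ones((9,9))),orange=o[2],red=r[2])
E
cat > save.py <<'E'
import sys,pickle
from h import *
c=cap("wrist");pickle.dump(c,open(sys.argv[1],"wb"))
E
python3 save.py v1.pkl; python3 go.py 440 -340 250 1.1
```

```text
dp [-0.0972  0.0057  0.0497] rot [-0.0001  0.0004 -0.0072] n>= 1.7497421725558426
```

```bash
python3 -m pendant '{"dp":[[-0.05,0,0.02],[-0.097,0.006,0.05],[-0.097,0.006,0.05],[-0.097,0.006,0.05]],"rotation":[[0,0,0],[0,0,0],[0,0,0],[0,0,0]]}'
python3 save.py v2.pkl; python3 - <<'E'
import pickle
from meas import *
np.set_printoptions(precision=1,suppress=True)
a,b=[pickle.load(open(f"v{i}.pkl","rb")) for i in(1,2)]
out=[]
for c in(a,b):
    L=look(c);c["L"]=L;im=c["pixels"][:,:,::-1].copy()
    for k,col in(("blue",(0,255,255)),("orange",(255,255,0)),("red",(0,255,0))):
        q=cv2.findContours(L[k],0,1)[0];cv2.drawContours(im,q,-1,col,1)
    out.append(cv2.resize(im[20:270,230:520],None,fx=1.37,fy=1.37))
cv2.imwrite("pics/m12.png",np.hstack(out))
for k in("orange","red","blue"):
    e=[ends(c["L"][k]) for c in(a,b)]
    print(k,[c["L"][k].sum() for c in(a,b)],[x[0] for x in e],*tri([(a,e[0][0]),(b,e[1][0])]))
for c in(a,b):
    q=quad(c["L"]["blue"])[0];print(onz(c,q,48)[:,:2].tolist())
    for k,z in(("red",54),("orange",76)): print(k,onz(c,np.array(ends(c["L"][k])),z).tolist())
E
```

```text
time: 2.1
tool_pos: [440.9, -339.6, 250.2]
tcp_rot: [3.141, -0.0, 1.093]
contact_force: [0.2, 0.4, 0.7]
grip_width: 92.0
finger_force: 0.0Traceback (most recent call last):
  File "<stdin>", line 7, in <module>
  File "meas.py", line 10, in look
    o=blob(((H>6)&(H<18)&(S>150)&(V>60)).astype(np.uint8)*z*near)
  File "h.py", line 33, in blob
    n,l,s,ce=cv2.connectedComponentsWithStats(m);i=1+s[1:,4].argmax();return ce[i],s[i],(l==i).astype(np.uint8)
                                                     ~~~~~~~~~~~~~~^^
ValueError: attempt to get argmax of an empty sequence
```

```bash
python3 - <<'E'
import pickle
from h import *
a=pickle.load(open("v1.pkl","rb"));h=cv2.cvtColor(a["pixels"],cv2.COLOR_RGB2HSV);print(h[160:188:4,368].tolist(),h[110:115,430].tolist())
H,S,V=cv2.split(h);z=np.zeros_like(H);z[:230,200:520]=1
for i in(1,2):
  pass
b=pickle.load(open("v2.pkl","rb"));cv2.imwrite("pics/m2.png",cv2.resize(b["pixels"][0:230,200:520,::-1],None,fx=2,fy=2))
E
```

```text
[[179, 75, 142], [7, 112, 178], [7, 115, 178], [7, 118, 177], [8, 124, 177], [9, 128, 176], [9, 132, 176]] [[60, 1, 189], [60, 1, 191], [60, 1, 190], [60, 1, 188], [60, 1, 188]]
```

View pics/m2.png

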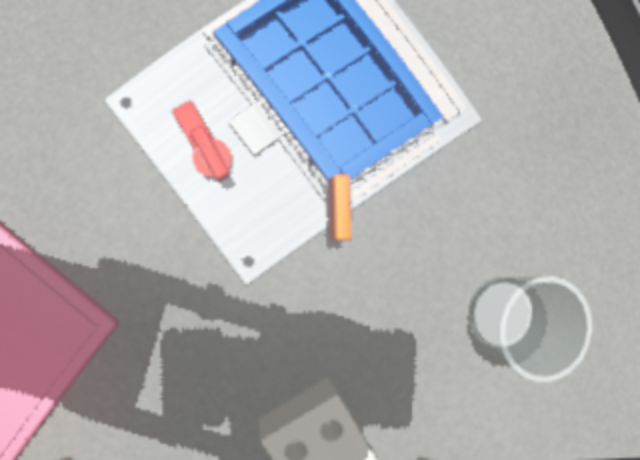

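In this view (2x crop from (200,0)) the tab top runs from (341,175) to (342,240). The button axis disc is near (212,158), with the bar tip near (185,107). The tray's near edge runs from (215,35) to (335,182).

```bash
sed -i 's/(S>150)&(V>60)).astype(np.uint8)\*z\*near/(S>95)\&(V>90)).astype(np.uint8)*z*near/; s/(S>140)&(V>60)/(S>90)\&(V>90)/; s/(H>6)/(H>5)/;s/z\[0:230/z[0:235/' meas.py; cat > an.py <<'E'
import pickle
from meas import *
np.set_printoptions(precision=1,suppress=True)
a,b=[pickle.load(open(f"v{i}.pkl","rb")) for i in(1,2)]
out=[]
for c in(a,b):
    L=look(c);c["L"]=L;im=cv2.resize(c["pixels"][:,:,::-1],None,fx=2,fy=2,interpolation=0)
    for k,col in(("blue",(0,255,255)),("orange",(255,255,0)),("red",(0,255,0))):
        q=cv2.findContours(cv2.resize(L[k],None,fx=2,fy=2,interpolation=0),0,1)[0];cv2.drawContours(im,q,-1,col,1)
    out.append(im[0:440,500:900])
cv2.imwrite("pics/m12.png",np.hstack(out))
for k in("orange","red","blue"):
    e=[ends(c["L"][k]) for c in(a,b)]
    print(k,[int(c["L"][k].sum()) for c in(a,b)],[x[0] for x in e],*tri([(a,e[0][0]),(b,e[1][0])]))
for c in(a,b):
    q=quad(c["L"]["blue"])[0];print(onz(c,q,48)[:,:2].tolist())
    for k,z in(("red",54),("orange",76)):
        p=onz(c,np.array(ends(c["L"][k])),z);d=p[1]-p[2];print(k,p.tolist(),"ang",np.arctan2(d[1],d[0])%np.pi)
E
python3 an.py
```

```text
orange [159, 193] [array([368.5, 175.4]), array([370.9, 104.3])] [ 532.5 -289.3   70.8] [0.1, 0.1]
red [430, 501] [array([308.4, 139.8]), array([301.2,  71.1])] [ 477.6 -208.9   28.4] [0.2, 0.2]
blue [994, 3367] [array([388.5, 134.3]), array([372.5,  29.8])] [ 555.4 -230.7  181.5] [9.0, 9.0]
[[529.4882221485433, -217.72260478240463], [614.3114633984493, -202.61475643942396], [626.1928557119168, -261.3585733155096], [539.4843607923316, -276.4686949289373]]
red [[479.6945930438396, -207.8700390932114, 54.0], [479.51175264872836, -179.94589283862587, 54.0], [479.9237568641413, -234.1736323814476, 54.0]] ang 1.578393845916647
orange [[532.1543070556331, -287.9815692787465, 76.0], [540.3037011315718, -271.4662604289406, 76.0], [524.3043275144513, -304.0564007447857, 76.0]] ang 1.114433580306124
[[523.1088636341989, -149.28672763900306], [593.1576488339277, -113.37363688175432], [648.4504790813731, -250.05357869959042], [576.8600809617596, -282.1263232215813]]
red [[477.1745582224207, -213.06388586111777, 54.0], [476.3835487584502, -186.2617287362221, 54.0], [477.9773952370506, -235.6125863142521, 54.0]] ang 1.6030813315845598
orange [[531.6922069372553, -289.12296666151605, 76.0], [540.2956325369324, -271.57156819702897, 76.0], [524.0135379793007, -305.0056010654918, 76.0]] ang 1.117609455593581
```

View pics/m12.png

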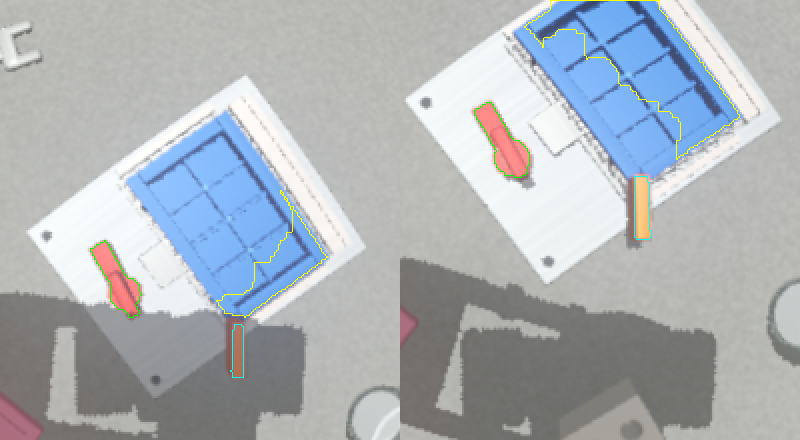

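```bash
cat >> an.py <<'E'
print("----")
ax=np.array([478.4,-219.5]);E=[ends(c["L"]["red"]) for c in(a,b)]
for c,e in zip((a,b),E):
    t=min(e[1:],key=lambda p:p[1]);p=onz(c,t,26)[0];d=p[:2]-ax;print("tip",p,np.hypot(*d),"ang",np.arctan2(d[1],d[0]))
    # dark side faces of wing vs light: darker red
    m=c["L"]["red"];g=c["pixels"][:,:,1];print(int(np.median(g[m>0])))
    # dock plate corners
    h=cv2.cvtColor(c["pixels"],cv2.COLOR_RGB2HSV);w=blob(((h[:,:,1]<25)&(h[:,:,2]>205)).astype(np.uint8))[2]
    print("dock",onz(c,quad(w)[1],8)[:,:2].tolist())
print("tip tri",*tri([(c,min(e[1:],key=lambda p:p[1])) for c,e in zip((a,b),E)]))
# axis by holes? tongue/hole skipped
E
python3 an.py | sed '1,/----/d'; python3 go.py 478.4 -219.5 160 1.57
```

```text
tip [ 477.5 -179.4   26. ] 40.12056935106694 ang 1.5943654928058475
131
dock [[668.2677360975651, -271.9548256821335], [560.7886244083772, -290.7775551136728], [431.77787457283443, -141.32042469253608], [640.8744851481065, -108.03012282495435]]
tip [ 476.6 -179.7   26. ] 39.82595371288439 ang 1.614958068198838
139
dock [[560.3064312227028, -126.98143599254149], [529.4437219063462, -292.42297261498027], [457.56187853547584, -306.7792934359963], [433.9172666234979, -141.10791044563635]]
tip tri [ 477.  -179.2   23.4] [0.3, 0.3]
dp [ 0.1233 -0.0222  0.0906] rot [ 0.0015  0.0005 -0.476 ] n>= 2.5486384746594095
```

```bash
python3 go.py 479.5 -219 100 1.6;python3 go.py 479.5 -219 29 1.6
```

```text
dp [ 0.1243 -0.0216  0.1506] rot [ 0.0015  0.0006 -0.506 ] n>= 3.1427594071294536
dp [ 0.1243 -0.0217  0.2216] rot [ 0.0015  0.0006 -0.506 ] n>= 4.079607564908518
```

```bash
python3 -m pendant '{"dp":[[0.045,-0.01,0.03],[0.09,-0.018,0.06],[0.124,-0.0216,0.1],[0.124,-0.0216,0.14],[0.124,-0.0216,0.16],[0.124,-0.0216,0.16]],"rotation":[[0,0,-0.16],[0,0,-0.32],[0.001,0,-0.506],[0.001,0,-0.506],[0.001,0,-0.506],[0.001,0,-0.506]]}' 0.05
python3 - <<'E'
from h import *
c=cap("wrist");cv2.imwrite("pics/w3.png",c["pixels"][:,:,::-1])
E
python3 go.py 479.5 -219 29 1.6
```

```text
time: 2.9
tool_pos: [478.9, -217.8, 89.4]
tcp_rot: [-3.14, -0.001, 1.602]
contact_force: [-0.2, -0.4, -0.0]
grip_width: 50.2
finger_force: 0.0
dp [-0.0004 -0.0001  0.0615] rot [-0.0002  0.0002  0.0019] n>= 0.9835177855072094
```

View pics/w3.png

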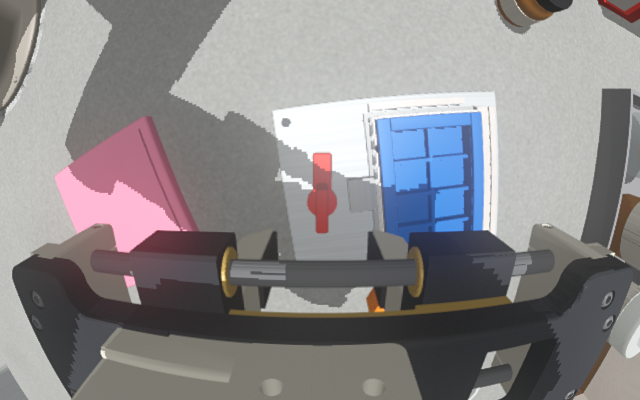

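The wing stands straight up at column 322, between the fingers, with the disc at (321,203). That is directly under the TCP, so I descend and pinch.

```bash
python3 -m pendant '{"dp":[[0,0,0.03],[0,0,0.055],[0,0,0.06],[0,0,0.06]],"rotation":[[0,0,0],[0,0,0],[0,0,0],[0,0,0]]}'
python3 -m pendant '{"dp":[[0,0,0],[0,0,0],[0,0,0],[0,0,0],[0,0,0]],"rotation":[[0,0,0],[0,0,0],[0,0,0],[0,0,0],[0,0,0]]}' 0.0
```

```text
time: 3.45
tool_pos: [479.8, -219.5, 30.9]
tcp_rot: [3.141, 0.001, 1.601]
contact_force: [-0.3, -1.0, 0.3]
grip_width: 50.1
finger_force: 0.0
time: 4.08
tool_pos: [478.9, -219.1, 29.6]
tcp_rot: [-3.141, -0.0, 1.601]
contact_force: [-0.7, 0.3, 0.3]
grip_width: 4.7
finger_force: 0.0
```

```bash
python3 - <<'E'
from h import *
o=get_obs();print(o["grip_width"],o["finger_force"])
c=cap("wrist");print(get_obs()["grip_width"]);cv2.imwrite("pics/w4.png",cv2.resize(c["pixels"][60:330,160:480,::-1],None,fx=2,fy=2))
s=cap("side");cv2.imwrite("pics/s4.png",s["pixels"][:,:,::-1])
E
```

```text
4.704698177874053 0.0
1.9803016369711401
```

View pics/w4.png

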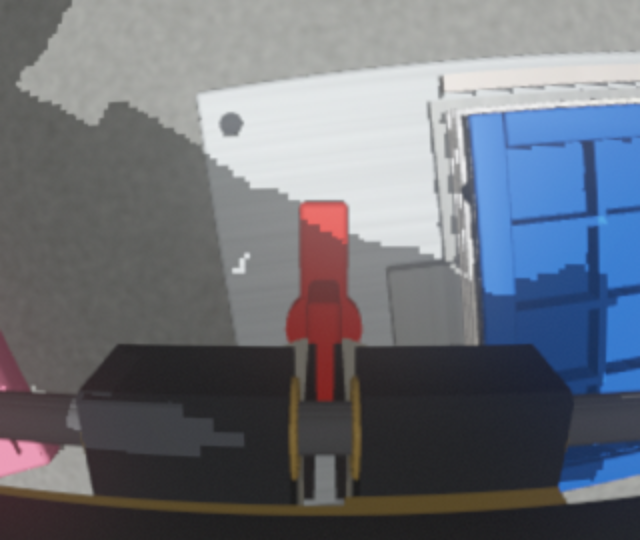

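The view shows the red wing standing between the closing fingers at about (325,370), so I let the grip settle.

```bash
python3 -m pendant '{"dp":[[0,0,0],[0,0,0],[0,0,0]],"rotation":[[0,0,0],[0,0,0],[0,0,0]]}'
```

```text
time: 4.55
tool_pos: [478.9, -219.1, 29.6]
tcp_rot: [-3.141, -0.0, 1.601]
contact_force: [0.5, 0.3, 0.6]
grip_width: 0.4
finger_force: 0.0
```

```bash
python3 - <<'E'
from h import *
c=cap("wrist");s=cap("side");q=cap("scene")
w=cv2.resize(c["pixels"][150:330,230:420,::-1],(400,380))
a=cv2.resize(s["pixels"][110:210,300:410,::-1],(400,380))
print(get_obs()["moment"],get_obs()["contact_force"])
cv2.imwrite("pics/cmp.png",np.hstack([w,a]))
E
```

```text
[-0.03734685 -0.14388614  0.03727193] [0.45662438 0.04685784 0.12002531]
```

View pics/cmp.png

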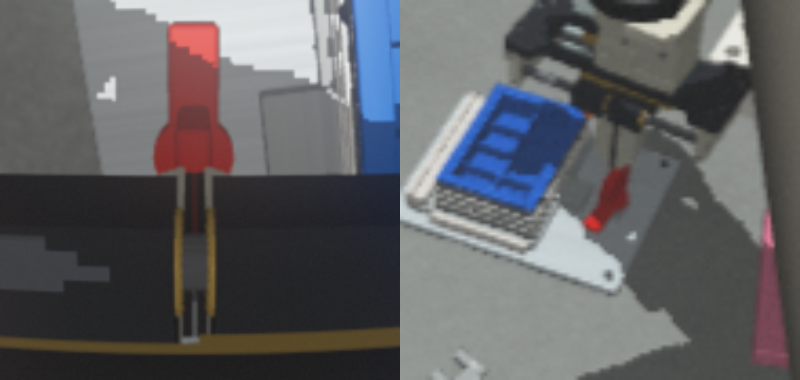

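```bash
cat >> h.py <<'E'
def proj(c,p):
    q=np.linalg.inv(c["P"])@np.append(p,1);v=q[:3]*[1,-1,-1];f=200/np.tan(np.radians(c["vfov"])/2)
    if c["n"]=="wrist":
        r=np.hypot(v[0],v[1]);t=np.arctan2(r,v[2]);return np.array([c["cx"],c["cy"]])+f*t*v[:2]/r
    return np.array([c["cx"],c["cy"]])+f*v[:2]/v[2]
E
python3 - <<'E'
from h import *
s=cap("side");w=cap("wrist");print(tool()[:3,3])
for n,p in dict(tcp=[479,-219,30],grasp=[479,-219,49],wtop=[479,-219,54],wfront=[479,-201,54],wback=[479,-237,54],axis26=[479,-219,26],tip=[477.5,-176,23]).items():
    a=proj(s,p);b=proj(w,p);print(n,a.round(1),((a-[300,110])*[400/110,3.8]).round(),b.round(1),((b-[230,150])*[400/190,380/180]).round())
E
```

```text
[ 478.91583383 -219.07575118   29.62106738]
tcp [357.9 160.4] [211. 191.] [323.  225.2] [196. 159.]
grasp [358.4 155.9] [212. 175.] [323.  235.9] [196. 181.]
wtop [358.5 154.8] [213. 170.] [323. 239.] [196. 188.]
wfront [355.7 158.1] [202. 183.] [324.  209.9] [198. 126.]
wback [361.4 151.5] [223. 158.] [322.1 266.1] [194. 245.]
axis26 [357.8 161.3] [210. 195.] [323.  223.2] [196. 155.]
tip [351.3 170.2] [187. 229.] [322.7 159. ] [195.  19.]
```

The fingers closed to 0.4 mm with no force. In the side view they end near the wing's top edge, about 20 mm higher than the TCP reading implies. I open again, go lower in small guarded steps, and close.

```bash
python3 -m pendant '{"dp":[[0,0,0],[0,0,0],[0,0,0],[0,0,0.004],[0,0,0.008],[0,0,0.012],[0,0,0.012]],"rotation":[[0,0,0],[0,0,0],[0,0,0],[0,0,0],[0,0,0],[0,0,0],[0,0,0]]}' 0.045
python3 -m pendant '{"dp":[[0,0,0],[0,0,0],[0,0,0],[0,0,0],[0,0,0],[0,0,0]],"rotation":[[0,0,0],[0,0,0],[0,0,0],[0,0,0],[0,0,0],[0,0,0]]}' 0.0
```

```text
time: 5.68
tool_pos: [478.6, -218.9, 17.2]
tcp_rot: [-3.14, -0.001, 1.601]
contact_force: [1.5, -0.2, 0.0]
grip_width: 45.3
finger_force: 0.0
time: 6.42
tool_pos: [478.6, -219.1, 17.7]
tcp_rot: [-3.14, -0.0, 1.601]
contact_force: [-2.7, -0.9, 2.7]
grip_width: 8.0
finger_force: 30.0
```

```bash
python3 -m pendant '{"dp":[[0,0,0],[0,0,0],[0,0,0],[0,0,0],[0,0,0],[0,0,0]],"rotation":[[0,0,0.12],[0,0,0.24],[0,0,0.36],[0,0,0.48],[0,0,0.6],[0,0,0.72]]}'
python3 -c "
from plant import get_obs;o=get_obs();print(o['moment'])"
python3 -m pendant '{"dp":[[0,0,0],[0,0,0],[0,0,0],[0,0,0],[0,0,0],[0,0,0],[0,0,0]],"rotation":[[0,0,0.12],[0,0,0.24],[0,0,0.36],[0,0,0.48],[0,0,0.6],[0,0,0.68],[0,0,0.7]]}'
python3 -c "
from plant import get_obs;o=get_obs();print(o['moment'])"
```

```text
time: 7.18
tool_pos: [478.8, -219.1, 17.7]
tcp_rot: [-3.141, 0.001, 0.877]
contact_force: [-1.2, -0.6, 1.1]
grip_width: 7.9
finger_force: 30.1
[-0.11899538  0.25570931  0.0807415 ]
time: 8.05
tool_pos: [478.9, -219.3, 17.7]
tcp_rot: [3.141, 0.001, 0.181]
contact_force: [-1.2, -2.1, 1.4]
grip_width: 7.9
finger_force: 30.0
[-0.25398572  0.25922543  0.04417968]
```

```bash
python3 -m pendant '{"dp":[[0,0,0],[0,0,0],[0,0,0]],"rotation":[[0,0,0.03],[0,0,0.06],[0,0,0.06]]}'
python3 -c "
from plant import get_obs;o=get_obs();print(o['moment'])"
```

```text
time: 8.43
tool_pos: [478.9, -219.3, 17.7]
tcp_rot: [3.141, 0.001, 0.121]
contact_force: [-2.3, -2.6, 0.6]
grip_width: 7.9
finger_force: 30.1
[-0.43771561  0.32400523  0.07197883]
```

```bash
python3 -m pendant '{"dp":[[0,0,0],[0,0,0],[0,0,0],[0,0,-0.02],[0,0,-0.06],[0,0,-0.11],[0,0,-0.16],[0,0,-0.18]],"rotation":[[0,0,0],[0,0,0],[0,0,0],[0,0,0],[0,0,0],[0,0,0],[0,0,0],[0,0,0]]}' 0.045
python3 save.py v3.pkl
python3 - <<'E'
import pickle
from meas import *
c=pickle.load(open("v3.pkl","rb"));h=cv2.cvtColor(c["pixels"],cv2.COLOR_RGB2HSV);H,S,V=cv2.split(h)
z=np.zeros_like(H);z[60:300,200:450]=1
r=blob((((H<5)|(H>174))&(S>90)&(V>70)).astype(np.uint8)*z)
print(r[0],r[1],proj(c,[479.5,-219,26]),proj(c,[522,-213,26]))
e=ends(r[2]);p=onz(c,np.array(e),26);print(p.round(1).tolist());d=p[1]-p[2];print(np.arctan2(d[1],d[0]))
E
python3 go.py 529.6 -293.6 130 1.116
```

```text
time: 9.43
tool_pos: [480.2, -219.5, 200.9]
tcp_rot: [3.139, -0.003, 0.121]
contact_force: [0.1, -0.4, -0.2]
grip_width: 45.0
finger_force: 0.0
[321.50646552 177.9612069 ] [312 156  20  42 464] [320.88744789 176.44778513] [320.16357638 141.04473096]
[[477.7, -220.0, 26.0], [499.5, -217.2, 26.0], [456.6, -222.6, 26.0]]
0.12586769584681692
dp [0.0392 0.0788 0.0729] rot [ 0.0063 -0.0024 -0.9949] n>= 5.327777204873311
```

```bash
python3 - <<'E'
import pickle
from meas import *
c=pickle.load(open("v3.pkl","rb"));cv2.imwrite("pics/w5.png",cv2.resize(c["pixels"][30:280,170:490,::-1],None,fx=2.2,fy=2.2))
print(cv2.cvtColor(c["pixels"],cv2.COLOR_RGB2HSV)[138:160:3,321].tolist())
E
```

```text
[[111, 23, 211], [90, 4, 209], [172, 138, 129], [172, 137, 130], [173, 134, 129], [174, 138, 129], [174, 137, 130], [174, 140, 129]]
```

View pics/w5.png

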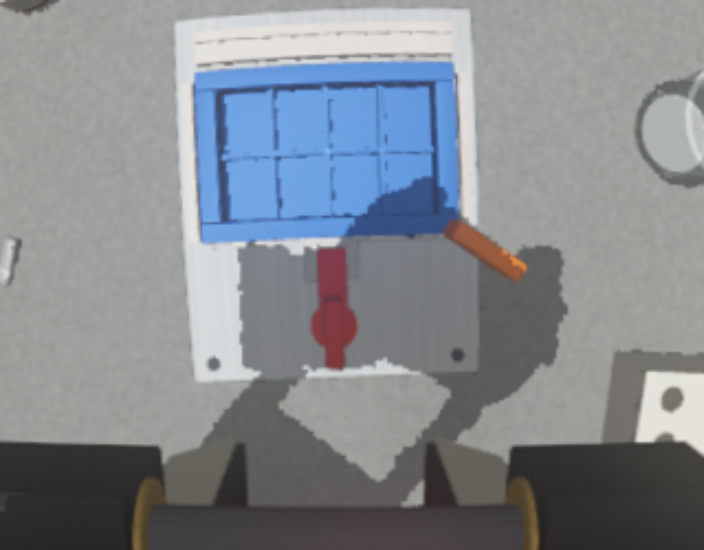

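The bar now lies along the dock's +x over the tongue (axis near (333,325), tip near (332,250)), so it is locked. The orange tab is untouched at (487,250). Next I go to the tab.

```bash
python3 -m pendant '{"dp":[[0.007,0.013,0],[0.014,0.026,0],[0.021,0.04,0.01],[0.028,0.055,0.03],[0.035,0.07,0.05],[0.039,0.079,0.07],[0.039,0.079,0.07]],"rotation":[[0,0,-0.17],[0,0,-0.34],[0,0,-0.51],[0,0,-0.68],[0,0,-0.85],[0,0,-0.995],[0,0,-0.995]]}' 0.055
python3 save.py v4.pkl
python3 - <<'E'
import pickle
from meas import *
c=pickle.load(open("v4.pkl","rb"));h=cv2.cvtColor(c["pixels"],cv2.COLOR_RGB2HSV);H,S,V=cv2.split(h)
z=np.zeros_like(H);z[100:300,270:380]=1
r=blob(((H>4)&(H<18)&(S>95)&(V>70)).astype(np.uint8)*z);e=ends(r[2]);p=onz(c,np.array(e),76)
print(r[1],p.round(1).tolist())
E
python3 go.py 529.6 -293.6 28 1.116
```

```text
time: 10.35
tool_pos: [526.1, -292.2, 124.9]
tcp_rot: [-3.136, -0.001, 1.114]
contact_force: [0.0, -0.6, -0.1]
grip_width: 55.3
finger_force: 0.0
[322 173  12  47 515] [[532.5, -288.2, 76.0], [540.6, -271.3, 76.0], [524.7, -304.5, 76.0]]
dp [0.0001 0.0036 0.0984] rot [-0.0035 -0.0004 -0.0034] n>= 1.575153702310222
```

```bash
python3 -m pendant '{"dp":[[0,0.003,0.02],[0,0.003,0.05],[0,0.003,0.08],[0,0.003,0.094],[0,0.003,0.096],[0,0.003,0.096]],"rotation":[[0,0,0],[0,0,0],[0,0,0],[0,0,0],[0,0,0],[0,0,0]]}'
python3 go.py 529.6 -293.6 28 1.116
python3 -m pendant '{"dp":[[0,0,0],[0,0,0],[0,0,0],[0,0,0],[0,0,0],[0,0,0]],"rotation":[[0,0,0],[0,0,0],[0,0,0],[0,0,0],[0,0,0],[0,0,0]]}' 0.0
```

```text
time: 11.15
tool_pos: [530.5, -294.5, 32.8]
tcp_rot: [3.141, 0.001, 1.115]
contact_force: [0.4, -0.6, 0.1]
grip_width: 55.0
finger_force: 0.0
dp [ 0.0004 -0.0012  0.0048] rot [ 0.0011  0.0007 -0.0007] n>= 0.07974072272393105
time: 11.9
tool_pos: [529.8, -294.1, 31.5]
tcp_rot: [-3.141, 0.0, 1.116]
contact_force: [0.2, -0.2, -0.1]
grip_width: 9.4
finger_force: 30.0
```

Gripping the tab at 9.4 mm and 30 N. I peel by pivoting about the far corner.

```bash
python3 -m pendant '{"dp":[[-0.0003,0,-0.0045],[-0.0004,0,-0.009],[-0.0004,0,-0.0134],[-0.0004,0,-0.0178],[-0.0004,0,-0.0178]],"rotation":[[0,-0.025,0],[0,-0.05,0],[0,-0.075,0],[0,-0.1,0],[0,-0.1,0]]}'
python3 - <<'E'
from meas import *
s=cap("side");q=cap("scene")
# expected pixel of near rim corner & tab top if carried vs nested
for n,c,b in(("scene",q,(205,175,250,215)),("side",s,(335,110,375,145))):
    r=blob(mask(c,"orange",b));print(n,r[0].round(1),r[1])
E
```

```text
time: 12.52
tool_pos: [530.3, -294.5, 50.3]
tcp_rot: [3.141, 0.101, 1.117]
contact_force: [-1.3, -1.1, -1.2]
grip_width: 9.5
finger_force: 30.0
scene [227.2 201.8] [224 198   7   8  33]
side [352. 129.] [350 127   4   4   8]
```

```bash
python3 save.py v5.pkl; python3 -m pendant '{"dp":[[0.0002,0,-0.0044],[0.0005,0,-0.0089],[0.001,0,-0.0134],[0.0015,0,-0.0178],[0.0015,0,-0.0178]],"rotation":[[0,-0.025,0],[0,-0.05,0],[0,-0.075,0],[0,-0.1,0],[0,-0.1,0]]}'
python3 save.py v6.pkl; python3 - <<'E'
import pickle
from meas import *
m=[]
for i in(5,6):
    c=pickle.load(open(f"v{i}.pkl","rb"));h=cv2.cvtColor(c["pixels"],cv2.COLOR_RGB2HSV);H,S,V=cv2.split(h)
    m.append(blob(((H>100)&(H<125)&(S>110)&(V>40)).astype(np.uint8))[2]);print(blob(m[-1])[:2])
print((m[0]&m[1]).sum()/(m[0]|m[1]).sum())
# far corner on measured geometry: quad
E
```

```text
time: 13.3
tool_pos: [531.8, -291.3, 67.4]
tcp_rot: [3.141, 0.201, 1.117]
contact_force: [-1.1, -1.9, -0.7]
grip_width: 10.0
finger_force: 30.1
(array([322.54115785,  83.65254033]), array([  197,     0,   247,   197, 29071], dtype=int32))
(array([323.35875093,  83.6843191 ]), array([  201,     0,   246,   197, 28117], dtype=int32))
0.9366724237190558
```

The tray moves rigidly with the tool, near corner up and far corner as pivot. I lift it clear.

```bash
python3 -m pendant '{"dp":[[-0.001,0,-0.006],[-0.003,0,-0.014],[-0.005,0,-0.024],[-0.008,0,-0.038],[-0.012,0,-0.058],[-0.018,0,-0.088],[-0.024,0,-0.12],[-0.028,0,-0.14]],"rotation":[[0,-0.2,0],[0,-0.2,0],[0,-0.2,0],[0,-0.2,0],[0,-0.2,0],[0,-0.2,0],[0,-0.2,0],[0,-0.2,0]]}' 2>&1 | head -0
python3 -c "
from plant import get_obs;o=get_obs();print(o)"
```

```text
{'time': 14.35, 'joint_positions': array([-0.40262373,  0.51372371,  1.26947897, -0.40418633,  1.39331029,
        0.13324526]), 'dq': array([ 8.63530642e-05, -1.04429952e-01, -2.40520229e-01,  3.21195683e-02,
        3.35909182e-01, -1.46773071e-01]), 'tau': array([ 7.11462926e-02, -5.31888199e+01, -2.51213837e+01, -1.77597161e+00,
       -5.01373946e-02,  1.36559322e-01]), 'tool_pos': array([ 531.70024353, -292.001408  ,  212.69662646]), 'tcp_rot': array([3.13867981, 0.39792984, 1.11369052]), 'contact_force': array([-0.6191977 ,  0.9766691 , -1.21864443]), 'moment': array([ 0.16382439, -0.23651142, -0.02338303]), 'finger_force': 29.92103487253189, 'grip_width': 9.60676069927224}
```

I made an error: that row's rotation added 0.2 rad more tilt. I check the tray in hand and the carrier.

```bash
python3 -m pendant '{"dp":[[0,0,0],[0,0,0]],"rotation":[[0,0,0],[0,0,0]]}' 
python3 save.py v7.pkl; python3 - <<'E'
import pickle
from meas import *
c=pickle.load(open("v7.pkl","rb"));s=cap("side");q=cap("scene")
m=[]
for i in(6,7):
    d=pickle.load(open(f"v{i}.pkl","rb"));h=cv2.cvtColor(d["pixels"],cv2.COLOR_RGB2HSV);H,S,V=cv2.split(h)
    m.append(blob(((H>100)&(H<125)&(S>110)&(V>40)).astype(np.uint8))[2]);print(blob(m[-1])[:2])
a=cv2.resize(c["pixels"][0:250,160:480,::-1],(400,312))
b=cv2.resize(s["pixels"][80:210,260:427,::-1],(400,312))
d=cv2.resize(q["pixels"][130:270,180:360,::-1],(360,280))
e=cv2.resize(pickle.load(open("v6.pkl","rb"))["pixels"][0:250,160:480,::-1],(400,280))
o=np.zeros((592,800,3),np.uint8);o[:312,:400]=a;o[:312,400:]=b;o[312:,:360]=d;o[312:,400:]=e
cv2.imwrite("pics/last.png",o)
E
```

```text
time: 14.6
tool_pos: [530.8, -291.3, 209.1]
tcp_rot: [-3.14, 0.399, 1.116]
contact_force: [0.4, -0.9, -1.9]
grip_width: 9.1
finger_force: 29.9
(array([323.35875093,  83.6843191 ]), array([  201,     0,   246,   197, 28117], dtype=int32))
(array([323.20354153,  79.56625885]), array([  186,     0,   263,   193, 31060], dtype=int32))
```

View pics/last.png

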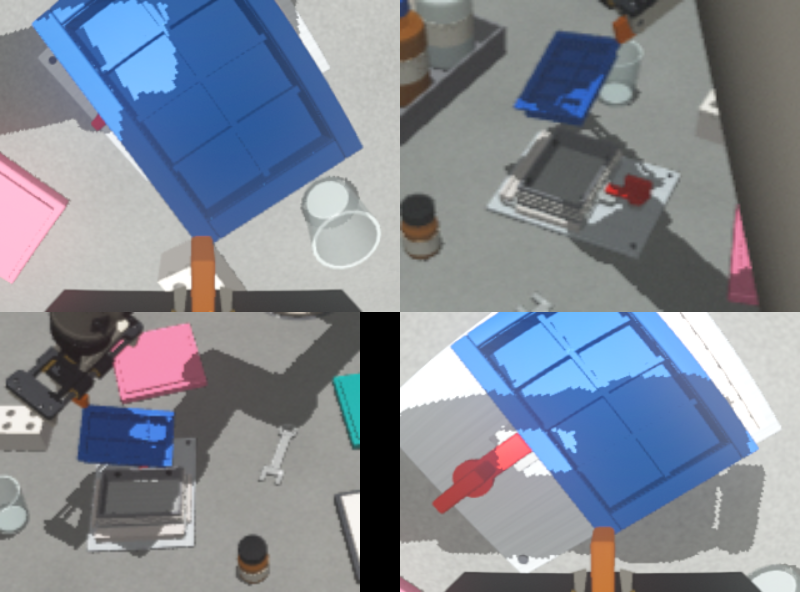

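The views show the tray hanging from the tab, clear of the nest and tilted in the grip. The carrier is still in its dock and the button still points at it. Next I carry the tray towards the plate, higher and roughly level, and check the bottle's position.

```bash
python3 - <<'E'
from h import *
q=cap("scene");print(onz(q,[[440,266],[455,236],[447,262]],0).round(0).tolist(),onz(q,[[456,237]],155).round(0).tolist())
T=tool()[:3,:3].T
print("to mid",(T@[4,200,60]/1000).round(3),"to end",(T@[9,409,60]/1000).round(3))
E
```

```text
[[656.0, 401.0, 0.0], [544.0, 458.0, 0.0], [640.0, 424.0, 0.0]] [[644.0, 406.0, 155.0]]
to mid [ 0.144 -0.084 -0.126] to end [ 0.319 -0.172 -0.199]
```

```bash
python3 -m pendant '{"dp":[[0.008,-0.005,-0.015],[0.025,-0.014,-0.035],[0.045,-0.026,-0.06],[0.067,-0.038,-0.082],[0.09,-0.05,-0.1],[0.113,-0.063,-0.112],[0.135,-0.076,-0.122],[0.15,-0.084,-0.128]],"rotation":[[0,0.01,0],[0,0.03,0],[0,0.06,0],[0,0.1,0],[0,0.14,0],[0,0.18,0],[0,0.21,0],[0,0.22,0]]}'
python3 - <<'E'
from h import *
import pickle
T=tool()[:3,:3].T;p=tool()[:3,3]
print("to end",(T@(np.array([540,118,265])-p)/1000).round(3))
E
```

```text
time: 15.8
tool_pos: [538.5, -83.5, 269.9]
tcp_rot: [-3.142, 0.179, 1.117]
contact_force: [0.6, -0.1, -0.5]
grip_width: 9.7
finger_force: 29.9
to end [ 0.18  -0.087 -0.028]
```

```bash
python3 -m pendant '{"dp":[[0.01,-0.005,-0.002],[0.03,-0.015,-0.005],[0.058,-0.028,-0.009],[0.09,-0.043,-0.014],[0.122,-0.058,-0.019],[0.15,-0.072,-0.024],[0.17,-0.082,-0.027],[0.18,-0.087,-0.028]],"rotation":[[0,0,0],[0,0,0],[0,0,0],[0,0,0],[0,0,0],[0,0,0],[0,0,0],[0,0,0]]}'
python3 -m pendant '{"dp":[[0,0,0],[0,0,0]],"rotation":[[0,0,0],[0,0,0]]}' | head -3
cat > lev.py <<'E'
from meas import *
np.set_printoptions(precision=1,suppress=True)
def bm(c):
    H,S,V=cv2.split(cv2.cvtColor(c["pixels"],cv2.COLOR_RGB2HSV))
    z=np.ones_like(H)
    if c["n"]!="wrist":
        z[:]=0;u,v=proj(c,tool()[:3,3]+[43,88,10]).astype(int);z[max(0,v-75):v+75,max(0,u-95):u+95]=1
    return cv2.morphologyEx(blob(((H>100)&(H<125)&(S>110)&(V>35)).astype(np.uint8)*z)[2],cv2.MORPH_CLOSE,np.ones((7,7)))
def corners(c):
    "4 hull corners as intersections; ordered by tool x,y bearing at tray height"
    k=max(cv2.findContours(bm(c),0,cv2.CHAIN_APPROX_NONE)[0],key=cv2.contourArea);h=cv2.convexHull(k)
    for e in np.arange(.01,.12,.005):
        a=cv2.approxPolyDP(h,e*cv2.arcLength(h,True),True)[:,0]
        if len(a)<=4:break
    return a.astype(float),h
if __name__=="__main__":
    T=tool();C=[cap(n) for n in("scene","side","wrist")]
    R0=T[:3,:3];yaw=np.arctan2(R0[1,0],R0[0,0]);q0=np.array([np.cos(yaw),np.sin(yaw)])
    ty=yaw-.972;tc=T[:2,3]+97.9*q0;Rt=np.array([[np.cos(ty),-np.sin(ty)],[np.sin(ty),np.cos(ty)]])
    nom={"near":(-45,-66),"R":(45,-66),"far":(45,66),"L":(-45,66)}
    P={}
    for nme,v in nom.items():
        g=np.append(tc+Rt@v,T[2,3]+16);cu=[]
        for c in C:
            if nme=="far" and c["n"]=="wrist":continue
            a,h=corners(c);e=proj(c,g);i=np.linalg.norm(a-e,axis=1).argmin();p=a[i]
            if c["n"]=="wrist" and (p[1]<3):continue
            cu.append((c,p))
        P[nme],r=tri(cu);print(nme,P[nme],r,[(c["n"],u.tolist()) for c,u in cu])
    A=np.array(list(P.values()));m=A.mean(0);n=np.linalg.svd(A-m)[2][2];n*=np.sign(n[2])
    print("centre",m,"normal",n.round(3),"in tool axes",(R0.T@n).round(3),"diag slopes",(P["near"]-P["far"])[2]/160,(P["L"]-P["R"])[2]/160)
E
python3 lev.py
```

```text
time: 16.8
tool_pos: [540.5, 117.5, 264.1]
tcp_rot: [-3.14, 0.181, 1.117]
contact_force: [0.2, -0.1, -0.7]
grip_width: 9.5
finger_force: 29.9
time: 17.05
tool_pos: [540.6, 115.5, 264.5]
tcp_rot: [-3.141, 0.181, 1.115]
near [551.7 148.4 280.6] [1.1, 0.5, 1.3] [('scene', [367.0, 175.0]), ('side', [257.0, 162.0]), ('wrist', [313.0, 188.0])]
R [639.5 151.3 274.5] [0.7, 0.4, 0.7] [('scene', [367.0, 203.0]), ('side', [227.0, 150.0]), ('wrist', [449.0, 118.0])]
far [620.5 278.5 269.5] [0.2, 0.2] [('scene', [417.0, 202.0]), ('side', [194.0, 189.0])]
L [530.8 269.1 269. ] [0.8, 0.8] [('scene', [412.0, 175.0]), ('side', [229.0, 204.0])]
centre [585.6 211.8 273.4] normal [0.  0.1 1. ] in tool axes [-0.1 -0.  -1. ] diag slopes 0.06937374499486673 -0.034591303767714264
```

```bash
cat >> lev.py <<'E'
    np.set_printoptions(precision=4,suppress=True)
    up=np.array([0,0,1.]);w=np.cross(n,up);print("n",n,"rot tool",R0.T@w)
    m2=T[:3,3]+R.from_rotvec(w).as_matrix()@(m-T[:3,3]);print("dp",R0.T@(np.array([583,205.5,180])-m2)/1000,"d world",np.array([583,205.5,180])-m2)
E
python3 lev.py
```

```text
near [551.6 148.5 280.5] [1.0, 0.5, 1.3] [('scene', [367.0, 175.0]), ('side', [257.0, 162.0]), ('wrist', [313.0, 188.0])]
R [639.5 151.4 274.5] [0.6, 0.5, 0.6] [('scene', [367.0, 203.0]), ('side', [227.0, 150.0]), ('wrist', [449.0, 118.0])]
far [622.3 278.3 271.7] [0.2, 0.2] [('scene', [417.0, 202.0]), ('side', [193.0, 188.0])]
L [531.8 269.7 269.6] [0.1, 0.1] [('scene', [412.0, 175.0]), ('side', [228.0, 204.0])]
centre [586.3 212.  274.1] normal [0.  0.1 1. ] in tool axes [-0.1 -0.  -1. ] diag slopes 0.055438147509280354 -0.030618477269361576
n [0.0176 0.0573 0.9982] rot tool [ 0.0093  0.0592 -0.0017]
dp [ 0.0116 -0.0002  0.0999] d world [  -3.1022   -5.7592 -100.3684]
```

```bash
python3 -m pendant '{"dp":[[0.001,0,0.01],[0.003,0,0.027],[0.0055,0,0.047],[0.008,0,0.067],[0.01,0,0.084],[0.0112,0,0.095],[0.0116,0,0.0995],[0.0116,0,0.0999]],"rotation":[[0.001,0.008,0],[0.002,0.016,0],[0.004,0.026,0],[0.006,0.037,0],[0.007,0.047,0],[0.008,0.054,0],[0.009,0.058,0],[0.009,0.059,0]]}'
python3 -m pendant '{"dp":[[0,0,0],[0,0,0],[0,0,0]],"rotation":[[0,0,0],[0,0,0],[0,0,0]]}' | head -3
python3 lev.py; python3 lev.py | tail -3
```

```text
time: 18.35
tool_pos: [537.7, 110.5, 164.2]
tcp_rot: [-3.132, 0.121, 1.116]
contact_force: [0.1, 0.2, -0.2]
grip_width: 9.0
finger_force: 29.9
time: 18.73
tool_pos: [537.7, 110.6, 164.4]
tcp_rot: [-3.132, 0.121, 1.116]
near [547.5 141.8 178.5] [0.8, 2.5, 1.9] [('scene', [361.0, 196.0]), ('side', [264.0, 192.0]), ('wrist', [313.0, 189.0])]
R [634.6 145.1 177.5] [2.4, 3.2, 1.3] [('scene', [362.0, 222.0]), ('side', [238.0, 178.0]), ('wrist', [449.0, 118.0])]
far [616.4 273.3 184. ] [1.4, 1.4] [('scene', [409.0, 219.0]), ('side', [206.0, 213.0])]
L [531.3 262.9 180.9] [2.1, 2.1] [('scene', [403.0, 194.0]), ('side', [236.0, 228.0])]
centre [582.5 205.8 180.2] normal [-0. -0.  1.] in tool axes [-0.2 -0.  -1. ] diag slopes -0.03422022576787267 0.021630516116868392
n [-0.0086 -0.0374  0.9993] rot tool [-0.0087 -0.0374  0.0014]
dp [-0.001   0.0007 -0.0037] d world [ 0.4282 -0.8156  3.7463]
centre [582.4 205.6 180.4] normal [-0. -0.  1.] in tool axes [-0.2  0.  -1. ] diag slopes -0.02903079634404957 0.02177615270731721
n [-0.0037 -0.0335  0.9994] rot tool [-0.0113 -0.0317  0.0017]
dp [-0.0006  0.0007 -0.0029] d world [ 0.5518 -0.5562  2.9361]
```

```bash
python3 - <<'E'
s=open('lev.py').read()
s=s.replace("    return a.astype(float),h\n","""    if c["n"]=="wrist" or len(a)!=4: return a.astype(float),h
    k=k[:,0].astype(float);a=a.astype(float);L=[]
    for i in range(4):
        p,q=a[i],a[(i+1)%4];d=(q-p)/np.linalg.norm(q-p);t=(k-p)@d;o=abs((k-p)@[-d[1],d[0]])
        s=k[(o<2.5)&(t>5)&(t<np.linalg.norm(q-p)-5)]
        vx,vy,x,y=cv2.fitLine(s.astype(np.float32),cv2.DIST_HUBER,0,.01,.01).ravel();L.append(np.cross([x,y,1],[x+vx,y+vy,1]))
    r=[np.cross(L[i-1],L[i]) for i in range(4)]
    return np.array([v[:2]/v[2] for v in r]),h
""")
open('lev.py','w').write(s)
E
python3 lev.py; python3 lev.py|tail -2
```

```text
near [545.9 137.4 178.3] [1.6, 3.9, 2.7] [('scene', [360.0, 195.9692626858886]), ('side', [267.7237576573733, 189.57190109435913]), ('wrist', [313.0, 189.0])]
R [636.8 143.5 175.8] [1.6, 0.8, 1.3] [('scene', [360.0, 222.35118570590325]), ('side', [236.2649363591932, 177.89759712606704]), ('wrist', [449.0, 118.0])]
far [620.5 276.  177. ] [0.3, 0.3] [('scene', [408.98847901510817, 221.38598018718483]), ('side', [203.8335020214805, 215.2292114216463])]
L [527.6 262.2 179.9] [1.3, 1.3] [('scene', [402.9147636653194, 193.33785171787568]), ('side', [237.84556124496123, 228.5948159388626])]
centre [582.7 204.8 177.7] normal [ 0. -0.  1.] in tool axes [-0.1  0.  -1. ] diag slopes 0.007903158380955233 0.025343198728713646
n [ 0.0297 -0.0068  0.9995] rot tool [-0.0295  0.007   0.0035]
dp [ 0.0007  0.0003 -0.0017] d world [0.7023 0.6283 1.5539]
n [ 0.0301 -0.0073  0.9995] rot tool [-0.03    0.0067  0.0036]
dp [ 0.0006  0.0003 -0.0017] d world [0.6902 0.5855 1.6002]
```

```bash
python3 -m pendant '{"dp":[[0,0,0],[0,0,0],[0,0,0],[0,0,0],[0,0,0],[0,0,0]],"rotation":[[-0.006,-0.004,0],[-0.012,-0.008,0],[-0.012,-0.008,0],[-0.012,-0.008,0],[-0.012,-0.008,0],[-0.012,-0.008,0]]}'
python3 lev.py|tail -2
python3 - <<'E'
from meas import *
o=get_obs();print(o["dq"].round(4))
for n,b in(("scene",(232,182,280,215)),("side",(335,140,375,185))):
    c=cap(n);H,S,V=cv2.split(cv2.cvtColor(c["pixels"],cv2.COLOR_RGB2HSV));z=np.zeros_like(H);z[b[1]:b[3],b[0]:b[2]]=1
    r=blob((((H<6)|(H>172))&(S>100)&(V>60)).astype(np.uint8)*z);e=ends(r[2]);p=onz(c,np.array(e),30)
    print(n,r[1],np.array(e).round(0).tolist(),p.round(0).tolist(),"expect tip",proj(c,[522,-213,26]).round(0),"open tip",proj(c,[477.5,-176,26]).round(0),"tail",proj(c,[461.5,-221.5,50]).round(0))
E
```

```text
time: 20.08
tool_pos: [537.6, 110.5, 164.2]
tcp_rot: [3.139, 0.129, 1.116]
contact_force: [0.2, -0.3, -0.9]
grip_width: 9.7
finger_force: 29.9
n [0.0163 0.0005 0.9999] rot tool [-0.0143  0.0076  0.0019]
dp [ 0.0006  0.0004 -0.0025] d world [0.7203 0.6868 2.3766]
[ 0.0004  0.0012  0.0001  0.0009  0.0009 -0.0021]
scene [249 190   7  18  82] [[252.0, 199.0], [251.0, 190.0], [252.0, 207.0]] [[486.0, -218.0, 30.0], [448.0, -228.0, 30.0], [518.0, -210.0, 30.0]] expect tip [251. 209.] open tip [265. 199.] tail [251. 190.]
side [346 153  19  12 138] [[356.0, 159.0], [347.0, 159.0], [363.0, 159.0]] [[487.0, -223.0, 30.0], [512.0, -207.0, 30.0], [469.0, -234.0, 30.0]] expect tip [345. 157.] open tip [351. 170.] tail [364. 157.]
```

```bash
python3 -c "
from plant import workorder;print(workorder.close_job())"
```

```text
the job is handed in; nothing more can be done
None
```

I locked the turnbutton, peeled the tray out tab corner first, and handed the job in at about 20 s with the tray held still, level to about 0.02 rad and centred about 15 cm above the lit plate; a mistyped row tilted the tray an extra 0.2 rad just after the peel and slipped it in the grip, the force then was not read, and the carrier still looked seated in the pictures.

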